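Add a box of screws to the stock tray and close up its follower

TASK

Add the box of screws that stands on end on the bench to the row in the steel stock tray: squeeze the follower's release lever and slide the follower back to make room, and stand the box upright in the row. Then squeeze the lever again, slide the follower up to the row and let go, so that it locks in the closest notch the three boxes allow and holds them upright. Leave the other things on the bench where they are.

Things in the scene. Friction and masses are not known exactly. Their poses are not given: they have to be found in the camera images.
- tray: Grey steel channel fixed to the bench, 340 long, 82 wide; floor 16 mm above the bench, side lips 37 high (76 between them), end wall 91 high. Origin: middle of its underside. +y runs along it towards the end wall (inner face at y = +165 mm), x across, z up. A slot with cross rungs every 12 mm runs down its middle. The row stands between the end wall and the follower's face.
- follower (a joint): Slide of the follower, m: its flat face is at tray y = 0.0775 - value, so a larger value gives more room, up to 0.134. Locks both ways in notches at 0, 0.012 ... 0.132 (1 mm play); needs under 3 N while the lever is squeezed. Starts near 0.012 or 0.024. The three boxes (120 mm) allow 0.036 as closest notch, with 3.5 mm slack. Plate 72 wide, 109 above the bench; 85 mm long behind its face.
- lever (a joint): Release lever of the follower, rad: 0 = let go, spring plunger fully down between two rungs (locked); 0.22 = squeezed to its stop; the plunger clears the rungs above 0.18. A value that stays above 0.03 when let go means the plunger sits on a rung and nothing is locked: shift the follower a few mm. 4 to 8 N at the pad squeeze it; the spring returns it.
- tab (a point): Centre of the front face (towards the end wall) of the fixed grip tab on top of the follower, 148 mm above the bench: a black upright pad 36 wide, 8 thick, 36 high, its underside 14 mm above the tallest box. Axes as the tray's. Grip it with the lever pad from above, one finger in front of the tab over the boxes, one behind the lever, closing along the tray's y.
- lever_pad (a point): Centre of the back of the lever's black pad (32 wide, 10 thick, 36 high), 31 mm behind the tab's front face when let go, at the same height. Squeezed, it moves 13 mm towards the tab (the two then measure 18 mm outside to outside). While locked only the lever's side moves, so a grip centred about 9 mm behind the tab's front face squeezes best. Free behind it down to 105 mm above the bench.
- screw_box_1_mid (a point): Centre of the box to be added: a card box of screws, 0.2 to 0.4 kg, standing on end on the bench outside the tray, 90 high, 58 wide, 35 thick (the only one on end there). Axes: y up, x along the 58 mm width, z along the thickness. Its centre is 45 mm above what it stands on. In the row its thickness runs along the tray and its width across; either face may look either way.
- screw_box_2_mid (a point): Centre of a card box 100 high, 65 wide, 45 thick, standing on end in the tray's row; y up, x along the width, z along the thickness (along the tray, towards the follower). First or second from the end wall.
- screw_box_0_mid (a point): Centre of a card box 95 high, 62 wide, 40 thick, standing on end in the tray's row; y up, x along the width, z along the thickness (along the tray). First or second from the end wall.
- tape_measure: Pocket tape measure, 87 x 36 x 64 high, standing on the bench; leave it. Origin under its middle.
- tape_masking: Roll of masking tape lying flat, 100 across, 25 high; leave it. Origin under its middle.
- padlock: Padlock lying flat, 61 x 40 x 14; leave it. Origin under its middle.
- screw_box_3: Card box of screws lying flat, 110 x 68 x 50 high; leave it. Origin under its middle.
- screw_box_4: The small card box (75 x 50 x 30 high) lying on top of screw_box_3; leave it. Origin under its middle.
- scraper: Filling knife with a wooden handle lying flat, 190 x 74 x 18; leave it. Origin under its middle.
- bottle_10: Dark bottle standing on the bench, 66 across, 151 high; leave it. Origin under its middle.
Mind the look-alikes: they are no part of the job. What is shaped like the part that bears screw_box_1_mid but orange is not meant.

How it is judged:
On the way, in this order (a step that is already met when the one before it is completed fails the run):
1. the follower has been slid back far enough to let the third box in (value of joint follower above 0.045 m), for 0.1 s.
2. the third box stands in the tray, let go, between the end wall and the follower (x of screw_box_1_mid in the frame of tray between -0.02 and 0.02 m and y of screw_box_1_mid in the frame of tray between -0.045 and 0.16 m and height (world z) of screw_box_1_mid between 0.055 and 0.068 m and angle between screw_box_1_mid's own y axis and vertical below 0.2 rad and contact force between screw_box_1 and the fingers below 0.05 N), for 0.2 s.
At the end, for the whole second after the job is handed in: The follower is locked in the notch at 0.036 (slide within 0.0335 to 0.0385, lever below 0.03 rad), and all three boxes stand in the tray between the end wall and the follower's face, on its floor, within 20 mm of its middle line, tilted less than 0.12 rad and at rest (value of joint follower between 0.0335 and 0.0385 m and value of joint lever below 0.03 rad and x of screw_box_1_mid in the frame of tray between -0.02 and 0.02 m and y of screw_box_1_mid in the frame of tray between 0.04 and 0.165 m and height (world z) of screw_box_1_mid below 0.066 m and angle between each of screw_box_1_mid, screw_box_2_mid, screw_box_0_mid's own y axis and vertical below 0.12 rad and x of screw_box_2_mid in the frame of tray between -0.02 and 0.02 m and y of screw_box_2_mid in the frame of tray between 0.04 and 0.165 m and height (world z) of screw_box_2_mid below 0.071 m and x of screw_box_0_mid in the frame of tray between -0.02 and 0.02 m and y of screw_box_0_mid in the frame of tray between 0.04 and 0.165 m and height (world z) of screw_box_0_mid below 0.069 m and linear speed of screw_box_1 below 0.02 m/s); the robot touches nothing.
It fails at once if a box of the row falls over (angle between any of screw_box_2_mid, screw_box_0_mid's own y axis and vertical above 0.6 rad).
It fails at once if another thing on the bench is moved by more than 30 mm (distance of any of tape_measure, tape_masking, padlock, screw_box_3, screw_box_4, scraper, bottle_10 from where it was at the start of the episode above 0.03 m).
It also fails if it takes over 61 s, if anything falls off the work surface, if the arm or the gripper's body presses on something with over 40 N, if the wrist force passes 120 N, or if a joint passes its speed limit or range.

ROBOT

A 6-joint arm with a two-finger parallel gripper is mounted at the origin on a cart in front of the work surface, level with it; the furniture and walls round the work are solid. World frame = base frame: x ahead of the robot, y to its left, z up, the work surface at z = 0. Lengths are in m, angles in rad, forces in N, time in s.
With the tool pointing down it reaches from about 0.35 to 0.725 m from the base axis. Payload 6 kg.
Tool frame: the origin (TCP) lies where the fingers leave the gripper's body, on its centre line; the fingertips stand 73 mm ahead of it and the grasp point (between the pads) lies 54 mm ahead of it (bot.tip_reach is the distance from the TCP to the fingertips, in m); z points along the fingers, y is the line along which they close (so a half turn about z gives the same grasp; the last joint's range is limited). The gripper opens to 85 mm and grips with 20 to 120 N. Pads are 22 mm wide; open, the fingers measure 114 mm over their backs; the gripper's body (76 mm by 85 mm) begins 54 mm behind the grasp point. The pads swing forward as they close: fully open they stand 13 mm farther back than shut.
Start: joints at [1.445, 0.04, 0.085, 0, -1.615, -0.334], TCP at [0.266, 0.538, 0.304] pointing down, gripper open.
Joint ranges: [-2.56, 2.56], [-1.29, 2.01], [-1.08, 1.49], [-3.29, 1.98], [-2.81, -0.18], [-2.99, 2.99]. Speed limits (rad/s): [2.57, 2.57, 3.01, 3.14, 3.14, 3.14].

INTERFACE

Orientations are given as [roll, pitch, yaw] about the fixed x, y, z axes, in that order (R = Rz(yaw) Ry(pitch) Rx(roll)).
In Python, from station import readout, vision, order, spotter, bot gives the robot as it stands.
- The arm moves only by the shell command python3 -m creep 'ROWS' [FORCE]. ROWS is a JSON object of lists of equal length, an entry for each row: "translation": the shift along the tool's x, y, z in m, a list of three; "roll": the turn about the tool's z in degrees; "grip": the closure in counts, from 0 (fully open) to 255 (shut). In form: {"translation": [[dx, dy, dz], ...], "roll": [roll, ...], "grip": [grip, ...]}. A call has 1 to 10 rows; each row shifts and turns the commanded pose from where the row before left it, along the tool's axes as they then stand; what a row does not reach is not made up. A row lasts 1/12 s, in which the tool goes at most 41.7 mm and 7.16 degrees, less where a joint would pass 70% of its speed; a pose out of reach is approached as far as the arm can. A call with a gripper value outside its range is refused whole. The fingers move at their own pace and stop on an object; FORCE is the grip in N (left out, the last holds). Time passes only in rows, so rows that do not move let the fingers close. It gives the time, the measured TCP pose, the force, the opening and the grip force at its end, in the units of the state.
- readout.observe(): the state, without advancing time (a new reading comes with each control period).
- vision.capture(name): name is "scene" or "top"; returns the picture (384x512x3 uint8, red, green, blue); there is no depth.
- vision.get_calibration(name): a dict with "fx", "fy", "cx", "cy" (pixels), "origin" and "attitude" of the camera in the world. Camera axes: x right, y down, z forward; pixel columns grow to the right and rows downward; lengths in m; the calibration is good to about 2 mm. A picture is of the moment at which its call begins. get_calibration takes no time and is no camera call.
- order.sign_off(): hands the job in; it is judged then, once.
Trained networks look in the newest picture that a camera, given by its name, has taken for a name from the list of things; names that differ only in an ending like _2 or _b are one class to them, and where a whole thing is asked for, a point or a joint stands for the part that bears it (a point fixed in the world has none). Each returns a list of dicts, best first, with "confidence" (0 to 1); they miss things now and then, are a little off and sometimes report something else, mostly with a low value. They report only what shows in the picture. A call takes as long as a camera call. They do not tell look-alikes from the thing itself.
- spotter.boxes_of(camera, target): "bbox" ([left, top, right, bottom] in pixels, round what is visible of it).
- spotter.silhouettes(camera, target): "mask" (384x512 bool, what is visible of it) and "bbox" ([left, top, right, bottom] in pixels, round what is visible of it).
The state is a dict: "time": time; "joint_positions": joint angles; "qvel": joint speeds; "effort": joint torques, N m; "tcp_pos": TCP position; "tool_rot": TCP orientation; "force": force on the tool from outside, world axes, zero at the start; "torque": the same for the moment, N m; "opening": finger opening in m; "gripper_force": force on a finger pad.
Only numpy, scipy, OpenCV 4.12 (cv2) and the standard library are available. Lean on these libraries where they do the work, as an engineer would, in place of code of your own. Each camera call takes 0.05 s, during which the arm holds its last target. There are 200 camera calls.

## Working session

There is one attempt and no reset: what is moved stays moved. The work goes in short steps, Python scripts to look and compute and a shell command to move; the robot and the scene stay as the last step left them, time stands still between calls to the robot, and variables do not carry over. Pictures are saved under pics/ and viewed, at most 10 in all, crops included, and the job is handed in when it is done.

```bash
mkdir -p pics; ls; python3 - <<'E'
from station import readout, vision, spotter
import cv2,numpy as np
a=vision.capture("scene");b=vision.capture("top")
cv2.imwrite("pics/a.png",np.hstack([a,b])[:,:,::-1])
cv2.imwrite("pics/scene0.png",a[:,:,::-1]);cv2.imwrite("pics/top0.png",b[:,:,::-1])
im=np.vstack([a,b]);
for c in("scene","top"):
  print(c,vision.get_calibration(c))
  for t in("tray","follower","tab","lever_pad","screw_box_1_mid","tape_measure","bottle_10"):
    print(t,[(np.round(d["bbox"]).tolist(),round(d["confidence"],2)) for d in spotter.boxes_of(c,t)][:7])
print(readout.observe())
cv2.imwrite("pics/a.png",cv2.resize(np.hstack([a,b]),(800,300))[:,:,::-1])
cv2.imwrite("pics/t.png",cv2.resize(b,(800,600))[:,:,::-1])
cv2.imwrite("pics/s.png",cv2.resize(a,(800,600))[:,:,::-1])
E
```

```text
pics
scene {'fx': 450.98063606503086, 'fy': 450.98063606503086, 'cx': 243.06385417914223, 'cy': 194.42014454352844, 'origin': array([-0.11289178,  1.15652407,  1.12282162]), 'attitude': array([-2.25562262, -0.02014484, -2.62433133])}
tray [([203.0, 216.0, 205.0, 235.0], 0.4), ([290.0, 149.0, 305.0, 169.0], 0.34)]
follower []
tab []
lever_pad []
screw_box_1_mid [([265.0, 152.0, 278.0, 174.0], 0.64), ([290.0, 143.0, 304.0, 170.0], 0.52)]
tape_measure [([219.0, 267.0, 232.0, 289.0], 0.65)]
bottle_10 [([147.0, 252.0, 174.0, 301.0], 0.78), ([146.0, 243.0, 186.0, 269.0], 0.52)]
top {'fx': 358.26434608238173, 'fy': 358.26434608238173, 'cx': 252.35123479207937, 'cy': 197.19402165878472, 'origin': array([-0.19438607, -0.00685616,  1.20212143]), 'attitude': array([-2.58068431,  0.00750535, -1.4552152 ])}
tray [([137.0, 169.0, 160.0, 203.0], 0.7), ([214.0, 174.0, 306.0, 216.0], 0.63)]
follower [([242.0, 177.0, 267.0, 205.0], 0.8)]
tab []
lever_pad [([247.0, 175.0, 264.0, 194.0], 0.62), ([229.0, 183.0, 240.0, 206.0], 0.43)]
screw_box_1_mid [([353.0, 213.0, 376.0, 240.0], 0.82), ([321.0, 196.0, 341.0, 216.0], 0.82), ([349.0, 186.0, 364.0, 213.0], 0.76)]
tape_measure [([167.0, 215.0, 191.0, 238.0], 0.55)]
bottle_10 [([139.0, 168.0, 162.0, 201.0], 0.63)]
{'time': 0.8, 'joint_positions': array([ 1.44469117e+00,  4.01443267e-02,  8.48217507e-02,  8.95342456e-06,
       -1.61546997e+00, -3.33708812e-01]), 'qvel': array([ 0.00052222,  0.00029463,  0.00079057, -0.00081924, -0.00028346,
        0.00032928]), 'effort': array([-2.02224396e-05, -3.67898870e+01,  3.47418809e+01,  6.93271860e+00,
       -1.03079194e-03, -1.48760500e-05]), 'tcp_pos': array([0.26624179, 0.53768419, 0.3039065 ]), 'tool_rot': array([-3.14158615e+00, -7.21210462e-06, -4.59814370e-01]), 'force': array([-0.53670195,  0.37521687, -0.4665941 ]), 'torque': array([-0.04354889,  0.02861372,  0.00574849]), 'gripper_force': 0.0, 'opening': 0.08557876115639569}
```

View pics/t.png

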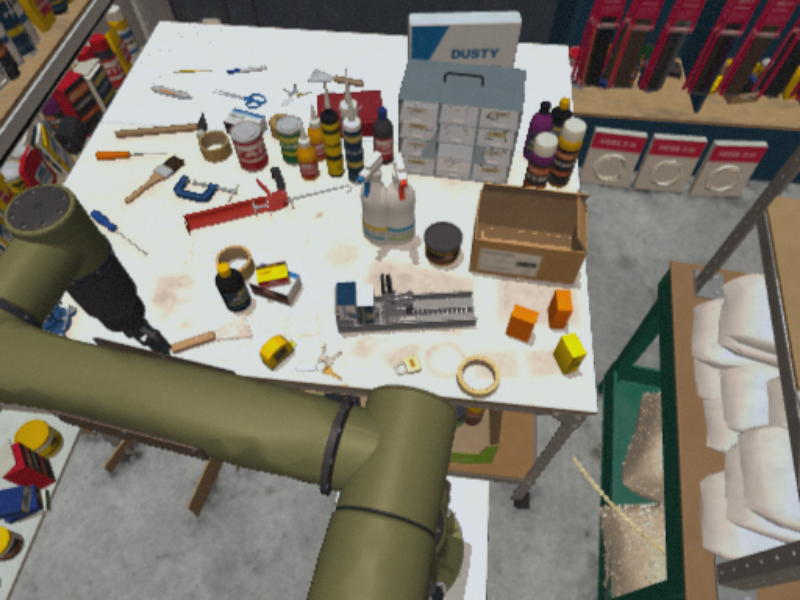

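View pics/s.png

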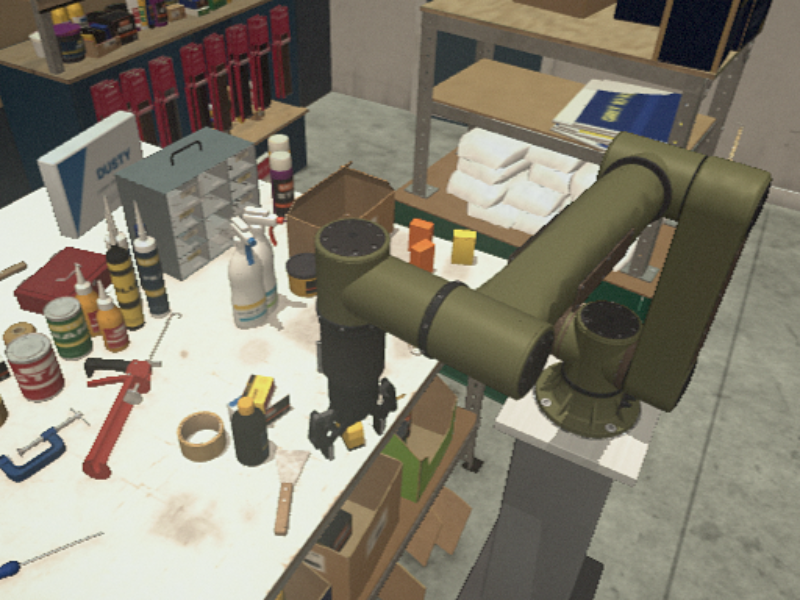

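Candidates for the box (in 512x384 top pixels): orange (333,206), orange (357,198) and yellow (365,226). Only the yellow one fits, since orange is ruled out. I'll confirm it in a crop that also shows the tray.

```bash
python3 - <<'E'
import cv2
b=cv2.imread("pics/top0.png")
cv2.imwrite("pics/c.png",cv2.resize(b[160:250,205:385],None,fx=4.4,fy=4.4,interpolation=cv2.INTER_CUBIC))
E
```

```text
(no output)
```

View pics/c.png

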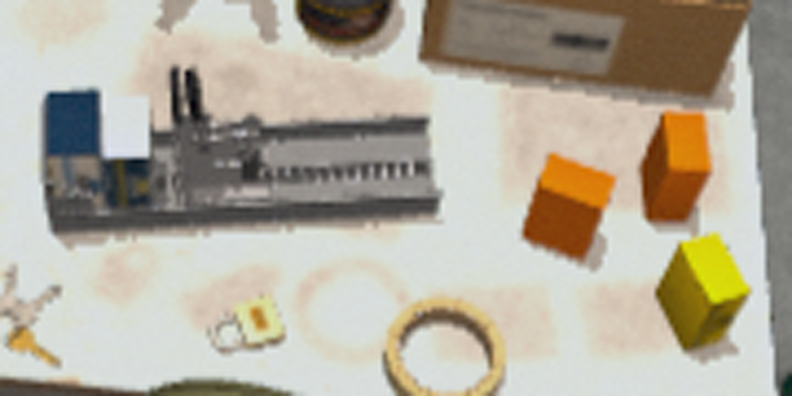

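The crop confirms it: the yellow box stands on end at crop (705,290), full-picture pixel (365,226). The two orange look-alikes are at crop (570,205) and (677,165). The tray's end wall is on the left, with blue and white boxes beside it, then the follower at crop x≈165-260 and the slot to its right. Next I'll fit the poses.

```bash
cat > h.py <<'E'
import numpy as np,cv2
from station import vision
from scipy.spatial.transform import Rotation as Ro
from scipy.optimize import least_squares
def proj(c,P):
    k=vision.get_calibration(c); R=Ro.from_euler('xyz',k['attitude']).as_matrix()
    q=(np.atleast_2d(P)-k['origin'])@R
    return q[:,:2]/q[:,2:]*[k['fx'],k['fy']]+[k['cx'],k['cy']]
def back(c,uv,z):
    k=vision.get_calibration(c); R=Ro.from_euler('xyz',k['attitude']).as_matrix()
    d=R@[(uv[0]-k['cx'])/k['fx'],(uv[1]-k['cy'])/k['fy'],1]
    return k['origin']+d*(z-k['origin'][2])/d[2]
def place(p,L): # p=x,y,yaw ; L local pts
    c,s=np.cos(p[2]),np.sin(p[2]); L=np.atleast_2d(L)
    return np.c_[p[0]+c*L[:,0]-s*L[:,1],p[1]+s*L[:,0]+c*L[:,1],L[:,2]]
def fit(c,L,uv,p0):
    L=np.array(L);uv=np.array(uv)
    r=least_squares(lambda p:(proj(c,place(p,L))-uv).ravel(),p0,loss='soft_l1')
    return r.x,np.abs(proj(c,place(r.x,L))-uv).max(1)
E
cat > f1.py <<'E'
from h import *
crop=lambda a:np.array(a)/4.4+[205,160]-.4
b=cv2.imread("pics/top0.png")
# silhouette fit of yellow box
hsv=cv2.cvtColor(b,cv2.COLOR_BGR2HSV)
m=((hsv[...,0]>24)&(hsv[...,0]<38)&(hsv[...,1]>150)&(hsv[...,2]>60)).astype(np.uint8)
m[:, :348]=0;m[:, 385:]=0;m[:205]=0;m[250:]=0
cube=np.array([[sx*.029,sy*.0175,z] for sx in(-1,1) for sy in(-1,1) for z in(0,.09)])
def cost(p):
    im=np.zeros(m.shape,np.uint8);S=8
    h=cv2.convexHull(((proj('top',place(p,cube))+.5)*1).astype(np.float32))
    big=np.zeros((60*S,60*S),np.uint8)
    cv2.fillPoly(big,[np.int32((h-[[340,200]])*S)],255)
    sm=cv2.resize(big,(60,60),interpolation=cv2.INTER_AREA)/255.
    return np.abs(sm-m[200:260,340:400]).sum()
from scipy.optimize import minimize
c0=back('top',[365,226],.045); print('yellow',c0,m.sum())
best=min((minimize(cost,[c0[0],c0[1],y],method='Nelder-Mead',options=dict(initial_simplex=[[c0[0],c0[1],y],[c0[0]+.02,c0[1],y],[c0[0],c0[1]+.02,y],[c0[0],c0[1],y+.3]])) for y in np.arange(0,3.1,.4)),key=lambda r:r.fun)
print(best.x,best.fun,'reach',np.hypot(*best.x[:2]))
L=[[-.041,-.17,0],[-.041,-.17,.037],[.041,-.17,.037],[-.041,.17,0]]
uv=crop([[437,217],[437,194],[430,119],[63,232]])
p,r=fit('top',L,uv,[.5,.05,0]); print('tray',p,r)
for i in ([(0,.1225,.116),(0,.0425,.116)]):print(i,place(p,i))
np.save('fit.npy',[p,best.x])
v=cv2.resize(b[160:250,205:385],None,fx=4.4,fy=4.4,interpolation=cv2.INTER_CUBIC)
def line(pts,col):
    q=(proj('top',pts)+.5-[205,160])*4.4
    cv2.polylines(v,[np.int32(q)],True,col,1)
for z in(0,.037):line(place(p,[[-.041,-.17,z],[.041,-.17,z],[.041,.17,z],[-.041,.17,z]]),(0,255,0))
line(place(p,[[-.041,.165,.091],[.041,.165,.091],[.041,.17,.091],[-.041,.17,.091]]),(0,0,255))
for f in(.012,.024):
  line(place(p,[[-.036,.0775-f,.109],[.036,.0775-f,.109]]),(255,0,255))
for z in(0,.09):line(place(best.x,[[-.029,-.0175,z],[.029,-.0175,z],[.029,.0175,z],[-.029,.0175,z]]),(255,0,0))
cv2.imwrite("pics/d.png",v)
E
python3 f1.py
```

```text
yellow [ 0.44946941 -0.33405378  0.045     ] 152
[ 0.46540448 -0.33697684  2.84344895] 201.58039215686273 reach 0.574590920947179
tray [0.53751345 0.05860487 0.156632  ] [0.0103561  1.10579529 0.59049016 2.74466571]
(0, 0.1225, 0.116) [[0.51840439 0.17960526 0.116     ]]
(0, 0.0425, 0.116) [[0.53088377 0.1005846  0.116     ]]
```

View pics/d.png

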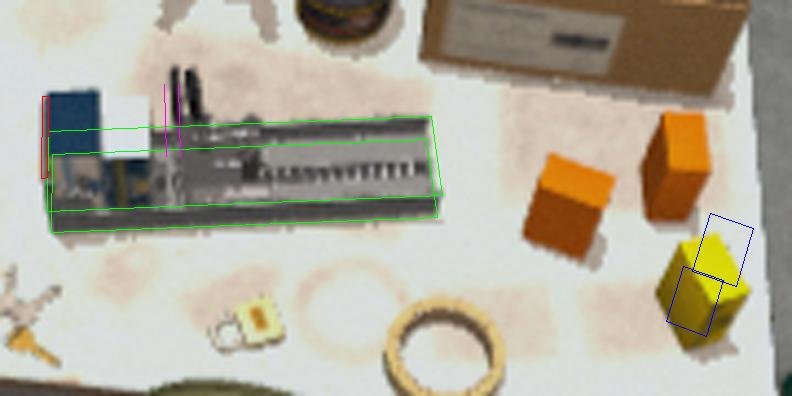

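```bash
sed -i 's/m=((hsv.*/m=((hsv[...,0]>18)\&(hsv[...,0]<42)\&(hsv[...,1]>110)).astype(np.uint8)/' f1.py; cat >> f1.py <<'E'
q=crop([[677,247],[714,235],[748,290],[712,305]])
for yw in (0,.8,1.6,2.4):
  for fl in (1,-1):
    print(fit('top',[[-.029,-.0175*fl,.09],[-.029,.0175*fl,.09],[.029,.0175*fl,.09],[.029,-.0175*fl,.09]],q,[.45,-.33,yw]))
E
python3 f1.py
```

```text
yellow [ 0.44946941 -0.33405378  0.045     ] 365
[ 0.44901716 -0.32918888  0.35956878] 30.043137254901957 reach 0.5567600305610393
tray [0.53751345 0.05860487 0.156632  ] [0.0103561  1.10579529 0.59049016 2.74466571]
(0, 0.1225, 0.116) [[0.51840439 0.17960526 0.116     ]]
(0, 0.0425, 0.116) [[0.53088377 0.1005846  0.116     ]]
(array([ 0.44622485, -0.32783074, -2.67515425]), array([0.38044818, 0.55173311, 0.60170884, 0.2520785 ]))
(array([ 0.46496803, -0.32899295, -0.69632559]), array([ 2.18522773, 11.27241963, 11.24412818, 20.80290471]))
(array([ 0.47821988, -0.32972759,  0.52664656]), array([16.95441466,  8.19252378, 17.36144675, 24.14972971]))
(array([ 0.44704409, -0.32749216, -1.65501686]), array([ 0.92026901, 10.37908888,  0.7526578 , 11.31386018]))
(array([ 0.44622485, -0.32783074,  3.60803094]), array([0.38044765, 0.55173288, 0.60170828, 0.25207837]))
(array([ 0.44623558, -0.32752061,  2.79513421]), array([15.23925707,  2.77438824, 15.46319781,  2.50180932]))
(array([ 0.44622485, -0.32783074,  3.60803092]), array([0.38044754, 0.55173284, 0.60170817, 0.25207835]))
(array([ 0.44623555, -0.32752064,  2.79510971]), array([15.23942799,  2.77414964, 15.46334841,  2.50158259]))
```

View pics/d.png

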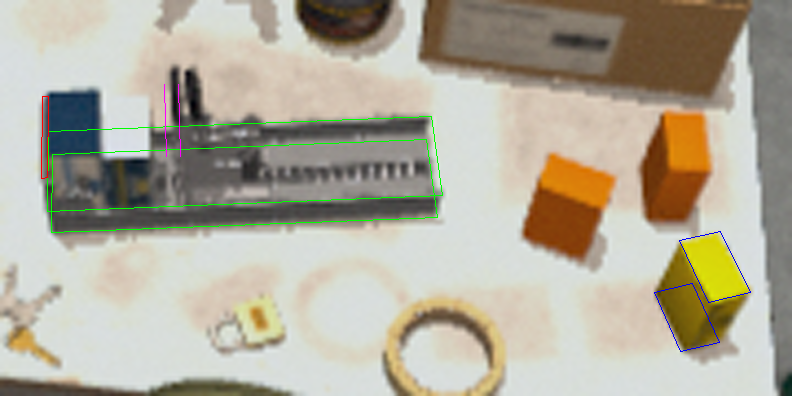

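```bash
cat > f2.py <<'E'
from h import *
p=np.load('fit.npy')[0]
crop=lambda a:np.array(a)/4.4+[205,160]-.4
def tray(w): 
    c,s=np.cos(p[2]),np.sin(p[2]);d=w[:2]-p[:2];return [c*d[0]+s*d[1],-s*d[0]+c*d[1]]
if __name__=="__main__":
    for n,uv,z in [('tabfar',[171,68],.166),('tabnear',[173,113],.13),('levfar',[199,70],.166),('boxfl',[48,92],.116),('boxR',[150,97],.111),('boxRn',[149,157],.111),('boxLn',[48,155],.116)]:
        print(n,np.round(tray(back('top',crop(uv),z)),4))
E
python3 f2.py
```

```text
tabfar [0.0118 0.0583]
tabnear [-0.0077  0.0582]
levfar [0.0088 0.0358]
boxfl [0.0278 0.1625]
boxR [0.0223 0.0773]
boxRn [-0.0375  0.0793]
boxLn [-0.0349  0.1617]
```

```bash
cat > go.py <<'E'
# usage: go.py x y z yaw  -> total shift in current tool axes and roll (degrees)
import sys
from h import *
from station import readout
def delta(x,y,z,yaw):
    s=readout.observe();R=Ro.from_euler('xyz',s['tool_rot'])
    d=R.inv().apply(np.array([x,y,z])-s['tcp_pos'])
    r=-(yaw-s['tool_rot'][2]);r=(r+np.pi)%(2*np.pi)-np.pi
    print('t',round(s['time'],2),'tcp',s['tcp_pos'].round(4),'rot',s['tool_rot'].round(3),'shift mm',(d*1000).round(1),'roll',round(np.degrees(r),1),'j',s['joint_positions'].round(2),'open',round(s['opening'],4),'F',s['force'].round(1),'gf',s['gripper_force'])
if __name__=="__main__": delta(*map(float,sys.argv[1:]))
E
python3 -m creep '{"translation":[[0.030,0.019,0],[0.030,0.019,0],[0.030,0.019,0],[0.030,0.019,0],[0.030,0.019,0],[0.030,0.019,0],[0.030,0.019,0],[0.030,0.019,0],[0.030,0.019,0],[0.030,0.019,0]],"roll":[0,0,0,0,0,0,0,0,0,0],"grip":[0,0,0,0,0,0,0,0,0,0]}' 30
python3 -m creep '{"translation":[[0.030,0.019,0],[0.030,0.019,0],[0.030,0.019,0],[0.030,0.019,0],[0,0,0],[0,0,0],[0,0,0],[0,0,0],[0,0,0],[0,0,0]],"roll":[0,0,0,0,-7.1,-7.1,-7.1,-7.1,-7.0,0],"grip":[0,0,0,0,0,0,0,0,0,0]}'
python3 go.py .525 .1062 .24 .157
python3 - <<'E'
from station import vision
import cv2,numpy as np
a=vision.capture("scene");b=vision.capture("top")
cv2.imwrite("pics/scene1.png",a[:,:,::-1]);cv2.imwrite("pics/top1.png",b[:,:,::-1])
cv2.imwrite("pics/e.png",np.vstack([cv2.resize(a[120:220,180:340],(480,300),interpolation=2),cv2.resize(b[150:250,200:360],(480,300),interpolation=2)])[:,:,::-1])
E
```

```text
time: 1.63
tcp_pos: [0.4513, 0.2327, 0.3043]
tool_rot: [-3.141, -0.0, -0.459]
force: [0.7, -0.2, -0.1]
opening: 0.0856
gripper_force: 0.0
time: 2.47
tcp_pos: [0.5246, 0.1128, 0.304]
tool_rot: [3.142, -0.0, 0.162]
force: [0.2, 0.3, 0.1]
opening: 0.0855
gripper_force: 0.0
t 2.47 tcp [0.5246 0.1128 0.304 ] rot [ 3.142 -0.     0.162] shift mm [-0.6  6.6 64. ] roll 0.3 j [ 0.59 -0.13 -0.08  0.   -1.62  1.15] open 0.0855 F [0.2 0.3 0.1] gf 0.0
```

View pics/e.png

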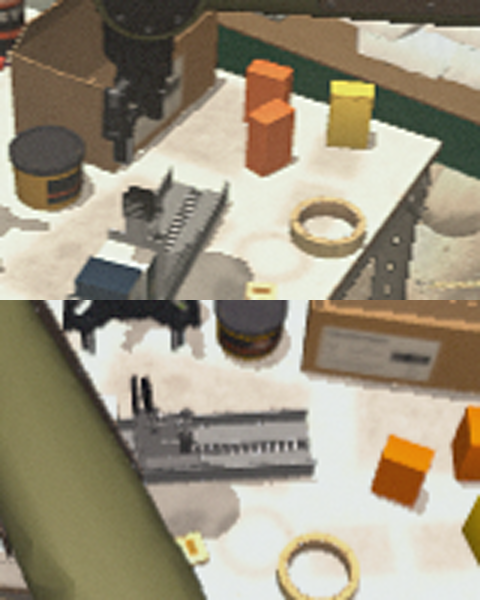

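The scene view (upper half) now shows the tray uncovered, with the follower's black tab at crop (138,203), scene pixel (226,188), and the gripper above it. I'll check the fit with an overlay in this view.

```bash
cat > f3.py <<'E'
from h import *
p=np.load('fit.npy')[0]
b=cv2.imread("pics/scene1.png")
x0,y0,S=196,168,9
v=cv2.resize(b[y0:y0+64,x0:x0+85],None,fx=S,fy=S,interpolation=cv2.INTER_CUBIC)
def line(pts,col):
    q=(proj('scene',pts)+.5-[x0,y0])*S
    print(q.round().tolist()); cv2.polylines(v,[np.int32(q)],True,col,1)
line(place(p,[[-.041,-.17,.037],[.041,-.17,.037],[.041,.17,.037],[-.041,.17,.037]]),(0,255,0))
line(place(p,[[-.041,.165,.091],[.041,.165,.091],[.041,.17,.091],[-.041,.17,.091]]),(0,0,255))
line(place(p,[[-.018,.058,.166],[.018,.058,.166],[.018,.05,.166],[-.018,.05,.166]]),(255,0,255))
cv2.imwrite("pics/g.png",v)
E
python3 f3.py
```

```text
[[551.0, 114.0], [377.0, 72.0], [57.0, 563.0], [254.0, 619.0]]
[[259.0, 506.0], [58.0, 451.0], [52.0, 459.0], [253.0, 515.0]]
[[309.0, 168.0], [222.0, 146.0], [230.0, 135.0], [317.0, 156.0]]
```

View pics/g.png

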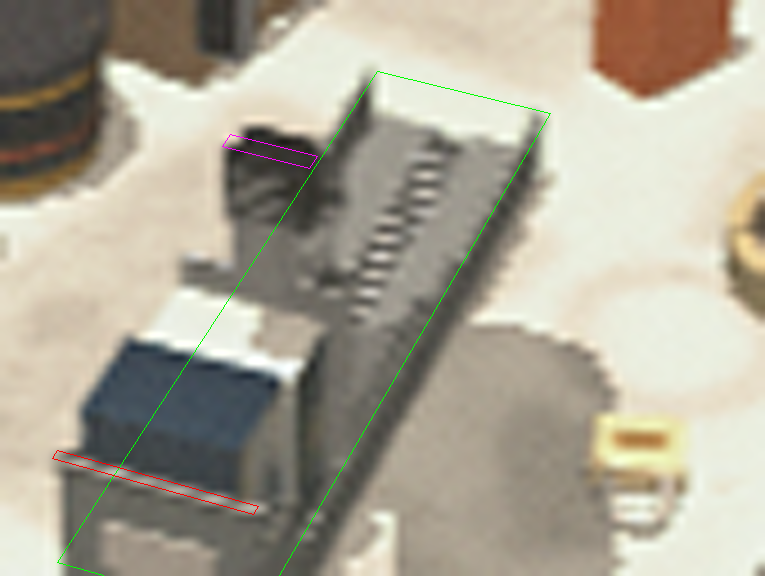

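The overlay fits to within about 3 mm, and the tab's top edge at crop (228-318,150) matches the estimate. Now I'll descend and squeeze.

```bash

python3 -m creep '{"translation":[[0,0.0066,0.02],[0,0,0.02],[0,0,0.02],[0,0,0.02],[0,0,0.018],[0,0,0.004],[0,0,0]],"roll":[0,0,0,0,0,0,0],"grip":[0,0,0,0,0,0,0]}' 25
python3 -m creep '{"translation":[[0,0,0],[0,0,0],[0,0,0],[0,0,0],[0,0,0],[0,0,0],[0,0,0],[0,0,0],[0,0,0],[0,0,0]],"roll":[0,0,0,0,0,0,0,0,0,0],"grip":[255,255,255,255,255,255,255,255,255,255]}' 25
python3 go.py .526 .106 .202 .157
```

```text
time: 3.15
tcp_pos: [0.5251, 0.1062, 0.2007]
tool_rot: [3.141, 0.003, 0.156]
force: [0.4, 0.1, -0.2]
opening: 0.0855
gripper_force: 0.0
time: 3.98
tcp_pos: [0.5259, 0.1062, 0.2029]
tool_rot: [3.141, -0.001, 0.158]
force: [-0.6, -1.6, 5.7]
opening: 0.0209
gripper_force: 26.7
t 3.98 tcp [0.5259 0.1062 0.2029] rot [ 3.141e+00 -1.000e-03  1.580e-01] shift mm [0.1 0.2 0.9] roll 0.1 j [ 0.57 -0.12 -0.25  0.   -1.44  1.15] open 0.0209 F [-0.6 -1.6  5.7] gf 26.689917482435703
```

```bash

python3 -m creep '{"translation":[[0,0,0],[0,0,0],[0,0,0],[0,0,0],[0,0,0]],"roll":[0,0,0,0,0],"grip":[255,255,255,255,255]}' 50
```

```text
time: 4.4
tcp_pos: [0.5259, 0.1062, 0.203]
tool_rot: [3.14, -0.001, 0.159]
force: [-1.8, 0.6, 6.5]
opening: 0.02
gripper_force: 49.8
```

```bash

python3 -m creep '{"translation":[[0,0.004,0],[0,0.006,0],[0,0.006,0],[0,0.004,0],[0,0,0]],"roll":[0,0,0,0,0],"grip":[255,255,255,255,255]}' 50
```

```text
time: 4.82
tcp_pos: [0.5294, 0.086, 0.203]
tool_rot: [3.14, -0.002, 0.158]
force: [0.1, -0.4, 6.5]
opening: 0.0197
gripper_force: 49.6
```

```bash

python3 -m creep '{"translation":[[0,0.006,0],[0,0.010,0],[0,0.012,0],[0,0.012,0],[0,0.012,0],[0,0.012,0],[0,0.010,0],[0,0.006,0],[0,0.002,0],[0,0,0]],"roll":[0,0,0,0,0,0,0,0,0,0],"grip":[255,255,255,255,255,255,255,255,255,255]}' 50
python3 -m creep '{"translation":[[0,0,0],[0,0,0],[0,0,0],[0,0,0],[0,0,0],[0,0,-0.02],[0,0,-0.04],[0,0,-0.04],[0,0,-0.02],[0,0,0]],"roll":[0,0,0,0,0,0,0,0,0,0],"grip":[0,0,0,0,0,0,0,0,0,0]}' 50
python3 go.py .447 -.328 .25 -1.14
python3 - <<'E'
from f2 import *
print(tray(np.array([.5433,.0025])))
E
```

```text
time: 5.65
tcp_pos: [0.5432, 0.0048, 0.203]
tool_rot: [3.141, -0.005, 0.157]
force: [7.9, 0.9, 4.6]
opening: 0.0195
gripper_force: 49.9
time: 6.48
tcp_pos: [0.5426, 0.0054, 0.3282]
tool_rot: [3.141, -0.009, 0.158]
force: [0.4, 0.5, 0.8]
opening: 0.0852
gripper_force: 0.0
t 6.48 tcp [0.5426 0.0054 0.3282] rot [ 3.141 -0.009  0.158] shift mm [-147.5  314.2   77. ] roll 74.4 j [ 0.38 -0.11 -0.02  0.   -1.65  1.35] open 0.0852 F [0.4 0.5 0.8] gf 0.0
[np.float64(-0.0030362145277701667), np.float64(-0.056320708575136366)]
```

```bash

python3 -m creep '{"translation":[[-0.0147,0.0314,0],[-0.0147,0.0314,0],[-0.0147,0.0314,0],[-0.0147,0.0314,0],[-0.0147,0.0314,0],[-0.0147,0.0314,0],[-0.0147,0.0314,0],[-0.0147,0.0314,0],[-0.0147,0.0314,0],[-0.0147,0.0314,0]],"roll":[0,0,0,0,0,0,0,0,0,0],"grip":[0,0,0,0,0,0,0,0,0,0]}' 40
python3 -m creep '{"translation":[[0,0,0],[0,0,0],[0,0,0],[0,0,0],[0,0,0],[0,0,0],[0,0,0],[0,0,0],[0,0,0],[0,0,0]],"roll":[7.1,7.1,7.1,7.1,7.1,7.1,7.1,7.1,7.1,7.1],"grip":[0,0,0,0,0,0,0,0,0,0]}' 40
python3 -m creep '{"translation":[[0,0,0.03],[0,0,0.03],[0,0,0]],"roll":[3.4,0,0],"grip":[0,0,0]}' 40
python3 go.py .447 -.328 .119 -1.14
python3 - <<'E'
from station import vision
import cv2,numpy as np
a=vision.capture("scene");b=vision.capture("top")
cv2.imwrite("pics/scene2.png",a[:,:,::-1]);cv2.imwrite("pics/top2.png",b[:,:,::-1])
cv2.imwrite("pics/i.png",np.vstack([cv2.resize(a[110:210,180:340],(480,300),interpolation=2),cv2.resize(b[150:250,260:420],(480,300),interpolation=2)])[:,:,::-1])
E
```

```text
time: 7.32
tcp_pos: [0.445, -0.3289, 0.3214]
tool_rot: [-3.141, 0.0, 0.158]
force: [0.5, -0.2, 0.1]
opening: 0.0856
gripper_force: 0.0
time: 8.15
tcp_pos: [0.4458, -0.3273, 0.3211]
tool_rot: [3.141, 0.001, -1.087]
force: [0.5, 0.7, -0.8]
opening: 0.0855
gripper_force: 0.0
time: 8.4
tcp_pos: [0.4443, -0.326, 0.2544]
tool_rot: [3.136, 0.01, -1.141]
force: [0.9, -0.0, -1.9]
opening: 0.0854
gripper_force: 0.0
t 8.4 tcp [ 0.4443 -0.326   0.2544] rot [ 3.136  0.01  -1.141] shift mm [  4.3  -2.4 135.4] roll -0.0 j [-0.27 -0.08 -0.12 -0.   -1.54  0.7 ] open 0.0854 F [ 0.9 -0.  -1.9] gf 0.0
```

View pics/i.png

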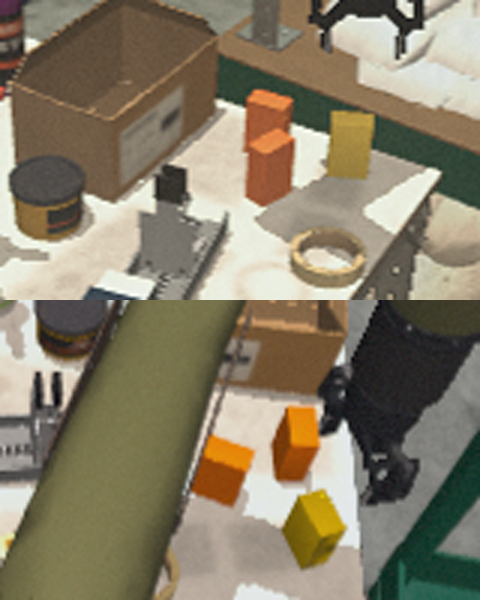

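The gripper hangs above the yellow box, which scene crop (352,145) shows uncovered. I'll refine its pose with a two-camera silhouette fit.

```bash
cat > f4.py <<'E'
from h import *
from scipy.optimize import minimize
def mask(f,c):
    hsv=cv2.cvtColor(cv2.imread(f),cv2.COLOR_BGR2HSV)
    m=((hsv[...,0]>18)&(hsv[...,0]<42)&(hsv[...,1]>110)).astype(np.uint8)
    u=proj(c,[.447,-.328,.045])[0].astype(int);o=u-22
    w=m[o[1]:o[1]+44,o[0]:o[0]+44]
    n,l,st,_=cv2.connectedComponentsWithStats(w);k=1+st[1:,4].argmax();print(c,u,st[k])
    return o,(l==k)*1.
M={c:mask(f'pics/{c}2.png',c) for c in('scene','top')}
cube=np.array([[sx*.029,sy*.0175,z] for sx in(-1,1) for sy in(-1,1) for z in(0,.09)])
def cost(p,cs=('scene','top')):
    t=0
    for c in cs:
        o,m=M[c];big=np.zeros((352,352),np.uint8)
        cv2.fillPoly(big,[np.int32((cv2.convexHull(proj(c,place(p,cube)).astype(np.float32))+.5-o)*8)],255)
        t+=np.abs(cv2.resize(big,(44,44),interpolation=cv2.INTER_AREA)/255-m).sum()
    return t
for cs in(('scene','top'),('top',),('scene',)):
    r=minimize(cost,[.447,-.328,.43],args=(cs,),method='Nelder-Mead',options=dict(initial_simplex=[[.447,-.328,.43],[.457,-.328,.43],[.447,-.318,.43],[.447,-.328,.6]]))
    print(cs,r.x.round(4),r.fun)
E
python3 f4.py
```

```text
scene [296 158] [ 15  11  16  23 311]
top [363 226] [ 13   9  21  26 362]
('scene', 'top') [ 0.4492 -0.33    0.3574] 59.196078431372555
('top',) [ 0.4485 -0.3294  0.3454] 33.76862745098039
('scene',) [ 0.4499 -0.3298  0.4061] 22.992156862745098
```

```bash
python3 -m creep '{"translation":[[0,0,0]],"roll":[2.8],"grip":[0]}' 40; python3 go.py .4485 -.3295 .116 -1.19
```

```text
time: 8.58
tcp_pos: [0.4461, -0.328, 0.264]
tool_rot: [-3.141, -0.002, -1.189]
force: [-0.2, 0.6, -0.9]
opening: 0.0853
gripper_force: 0.0
t 8.58 tcp [ 0.4461 -0.328   0.264 ] rot [-3.141e+00 -2.000e-03 -1.189e+00] shift mm [  2.   -1.5 148. ] roll 0.1 j [-0.27 -0.09 -0.11  0.   -1.54  0.65] open 0.0853 F [-0.2  0.6 -0.9] gf 0.0
```

```bash

python3 -m creep '{"translation":[[0.002,-0.0015,0.02],[0,0,0.02],[0,0,0.02],[0,0,0.02],[0,0,0.02],[0,0,0.02],[0,0,0.018],[0,0,0.01],[0,0,0],[0,0,0]],"roll":[0,0,0,0,0,0,0,0,0,0],"grip":[0,0,0,0,0,0,0,0,0,0]}' 40
python3 -m creep '{"translation":[[0,0,0],[0,0,0],[0,0,0],[0,0,0],[0,0,0],[0,0,0],[0,0,0]],"roll":[0,0,0,0,0,0,0],"grip":[255,255,255,255,255,255,255]}' 40
python3 go.py .4485 -.3295 .116 -1.19
```

```text
time: 9.42
tcp_pos: [0.4487, -0.3293, 0.1155]
tool_rot: [-3.141, -0.002, -1.189]
force: [0.1, 0.1, 0.2]
opening: 0.0854
gripper_force: 0.0
time: 10.0
tcp_pos: [0.4489, -0.3293, 0.1159]
tool_rot: [-3.14, -0.003, -1.189]
force: [-0.3, 0.2, 5.2]
opening: 0.0579
gripper_force: 43.4
t 10.0 tcp [ 0.4489 -0.3293  0.1159] rot [-3.140e+00 -3.000e-03 -1.189e+00] shift mm [ 0.1  0.4 -0.1] roll 0.1 j [-0.27 -0.02 -0.32  0.   -1.27  0.65] open 0.0579 F [-0.3  0.2  5.2] gf 43.38309288024902
```

```bash

python3 -m creep '{"translation":[[0,0,-0.01],[0,0,-0.02],[0,0,-0.03],[0,0,-0.03],[0,0,-0.03],[0,0,-0.03],[0,0,-0.03],[0,0,-0.02],[0,0,-0.008],[0,0,0]],"roll":[0,0,0,0,0,0,0,0,0,0],"grip":[255,255,255,255,255,255,255,255,255,255]}' 40
python3 - <<'E'
from f2 import *
from go import delta
w=place(p,(-.003,.0545,.32))[0];print(w);delta(*w,-1.409)
E
```

```text
time: 10.83
tcp_pos: [0.4482, -0.3289, 0.3239]
tool_rot: [-3.139, -0.002, -1.189]
force: [0.2, -0.1, -2.4]
opening: 0.0579
gripper_force: 43.2
[0.52604859 0.11196972 0.32      ]
t 10.83 tcp [ 0.4482 -0.3289  0.3239] rot [-3.139e+00 -2.000e-03 -1.189e+00] shift mm [-380.3 -236.3    3.7] roll 12.6 j [-0.27 -0.08  0.01  0.   -1.65  0.65] open 0.0579 F [ 0.2 -0.1 -2.4] gf 43.203272223472595
```

```bash

python3 -m creep '{"translation":[[-0.010,-0.0062,0],[-0.020,-0.0124,0],[-0.030,-0.0187,0],[-0.030,-0.0187,0],[-0.030,-0.0187,0],[-0.030,-0.0187,0],[-0.030,-0.0187,0],[-0.030,-0.0187,0],[-0.030,-0.0187,0],[-0.030,-0.0187,0]],"roll":[0,0,0,0,0,0,0,0,0,0],"grip":[255,255,255,255,255,255,255,255,255,255]}' 40
python3 -m creep '{"translation":[[-0.030,-0.0187,0],[-0.030,-0.0187,0],[-0.025,-0.0155,0],[-0.015,-0.0093,0],[-0.010,-0.0062,0],[0,0,0],[0,0,0],[0,0,0],[0,0,0]],"roll":[0,0,0,0,0,4,5,3.6,0],"grip":[255,255,255,255,255,255,255,255,255]}' 40
python3 - <<'E'
from f2 import *
from go import delta
w=place(p,(-.003,.0545,.134))[0];delta(*w,-1.409)
from station import vision
for c in("scene","top"): cv2.imwrite(f"pics/{c}3.png",vision.capture(c)[:,:,::-1])
a=cv2.imread("pics/scene3.png");b=cv2.imread("pics/top3.png")
cv2.imwrite("pics/k.png",np.vstack([cv2.resize(a[135:235,180:340],(480,300),interpolation=2),cv2.resize(b[140:240,190:350],(480,300),interpolation=2)]))
E
```

```text
time: 11.67
tcp_pos: [0.5029, -0.0133, 0.3195]
tool_rot: [3.138, 0.001, -1.189]
force: [0.5, 0.3, -2.3]
opening: 0.0579
gripper_force: 43.1
time: 12.42
tcp_pos: [0.5257, 0.1118, 0.3202]
tool_rot: [3.139, -0.001, -1.412]
force: [-0.2, 0.1, -1.4]
opening: 0.0577
gripper_force: 43.3
t 12.42 tcp [0.5257 0.1118 0.3202] rot [ 3.139e+00 -1.000e-03 -1.412e+00] shift mm [ -0.2  -0.9 186.2] roll -0.1 j [ 0.58 -0.12 -0.04 -0.   -1.65 -0.42] open 0.0577 F [-0.2  0.1 -1.4] gf 43.25469732284546
```

View pics/k.png

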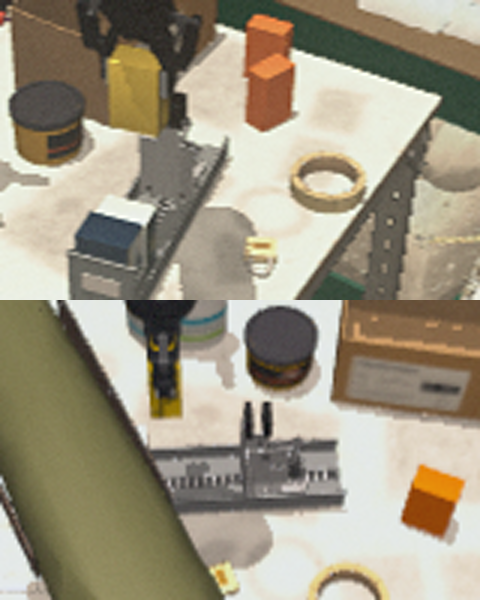

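The box hangs upright in the gripper, at top crop (167,385). The tray gap between the row and the pushed-back follower at top crop x≈245 is empty. I'll check where the box sits in the hand.

```bash
python3 - <<'E'
from f2 import *
for uv in ([152,412],[182,416]):
    print('top',np.round(tray(back('top',np.array([190,140])+(np.array(uv)-[0,300])/3-.4,.204)),4))
# predicted scene bottom corners vs mask
hsv=cv2.cvtColor(cv2.imread("pics/scene3.png"),cv2.COLOR_BGR2HSV)
m=((hsv[...,0]>18)&(hsv[...,0]<42)&(hsv[...,1]>90)).astype(np.uint8);m[:145]=0;m[182:]=0;m[:,:212]=0;m[:,240:]=0
ys,xs=np.nonzero(m);print('scene mask',xs.min(),xs.max(),ys.min(),ys.max())
for y in(.0745-.01,.0545):
  q=proj('scene',place([*place(p,(-.003,y,0))[0][:2],.16],[[sx*.029,sy*.0175,.204] for sx in(-1,1) for sy in(-1,1)]));print(y,q.round(1).tolist())
E
```

```text
top [-0.0229  0.0691]
top [-0.03    0.0352]
scene mask 216 236 150 180
0.0645 [[234.9, 176.5], [231.1, 182.3], [219.1, 172.6], [215.1, 178.4]]
0.0545 [[236.0, 174.8], [232.2, 180.6], [220.2, 171.0], [216.2, 176.7]]
```

```bash

python3 -m creep '{"translation":[[0,0,0.015],[0,0,0.025],[0,0,0.025],[0,0,0.025],[0,0,0.025],[0,0,0.025],[0,0,0.020],[0,0,0.012],[0,0,0.006],[0,0,0]],"roll":[0,0,0,0,0,0,0,0,0,0],"grip":[255,255,255,255,255,255,255,255,255,255]}' 40
python3 -m creep '{"translation":[[0,0,0.004],[0,0,0.004],[0,0,0]],"roll":[0,0,0],"grip":[255,255,255]}' 40
```

```text
time: 13.35
tcp_pos: [0.5257, 0.1116, 0.1427]
tool_rot: [3.14, -0.001, -1.409]
force: [0.6, 0.5, -2.6]
opening: 0.0577
gripper_force: 43.2
time: 13.6
tcp_pos: [0.5263, 0.112, 0.1361]
tool_rot: [-3.141, 0.0, -1.409]
force: [-0.9, 0.1, -2.4]
opening: 0.058
gripper_force: 43.2
```

```bash

python3 -m creep '{"translation":[[0,0,0.002],[0,0,0.001],[0,0,0]],"roll":[0,0,0],"grip":[255,255,255]}' 40
python3 -m creep '{"translation":[[0,0,0.001],[0,0,0]],"roll":[0,0],"grip":[255,255]}' 40
```

```text
time: 13.85
tcp_pos: [0.5262, 0.1119, 0.1329]
tool_rot: [-3.142, 0.0, -1.409]
force: [-0.6, 0.3, -2.6]
opening: 0.058
gripper_force: 43.2
time: 14.02
tcp_pos: [0.5263, 0.112, 0.132]
tool_rot: [-3.141, -0.0, -1.409]
force: [0.7, -0.1, -2.5]
opening: 0.0578
gripper_force: 43.3
```

```bash

python3 -m creep '{"translation":[[0,0,0.001],[0,0,0],[0,0,0],[0,0,0],[0,0,0],[0,0,0],[0,0,0]],"roll":[0,0,0,0,0,0,0],"grip":[255,255,0,0,0,0,0]}' 40
python3 -m creep '{"translation":[[0,0,-0.01],[0,0,-0.02],[0,0,-0.03],[0,0,-0.03],[0,0,-0.03],[0,0,-0.03],[0,0,-0.02],[0,0,-0.01],[0,0,0]],"roll":[0,0,0,0,0,0,0,0,0],"grip":[0,0,0,0,0,0,0,0,0]}' 40
python3 - <<'E'
from f2 import *
from go import delta
w=place(p,(-.003,-.055,.30))[0];delta(*w,.162)
from station import vision
for c in("scene","top"): cv2.imwrite(f"pics/{c}4.png",vision.capture(c)[:,:,::-1])
E
```

```text
time: 14.6
tcp_pos: [0.5262, 0.1119, 0.1308]
tool_rot: [3.142, -0.0, -1.409]
force: [1.0, 0.5, 0.6]
opening: 0.0854
gripper_force: 0.0
time: 15.35
tcp_pos: [0.5267, 0.112, 0.3141]
tool_rot: [-3.137, 0.001, -1.409]
force: [0.2, 0.3, -0.1]
opening: 0.0852
gripper_force: 0.0
t 15.35 tcp [0.5267 0.112  0.3141] rot [-3.137e+00  1.000e-03 -1.409e+00] shift mm [109.4   1.2  13.9] roll -90.0 j [ 0.58 -0.13 -0.06  0.   -1.63 -0.42] open 0.0852 F [ 0.2  0.3 -0.1] gf 0.0
```

```bash

python3 -m creep '{"translation":[[0.016,0,0],[0.03,0,0],[0.03,0,0],[0.02,0,0],[0.013,0,0],[0,0,0],[0,0,0],[0,0,0],[0,0,0],[0,0,0]],"roll":[0,0,0,0,0,-7,-7,-7,-7,-7],"grip":[0,0,0,0,0,0,0,0,0,0]}' 40
python3 -m creep '{"translation":[[0,0,0],[0,0,0],[0,0,0],[0,0,0],[0,0,0],[0,0,0],[0,0,0],[0,0,0],[0,0,0]],"roll":[-7,-7,-7,-7,-7,-7,-7,-6,0],"grip":[0,0,0,0,0,0,0,0,0]}' 40
python3 go.py .544 .0045 .2 .162
python3 - <<'E'
from f2 import *
from station import vision
for c in("scene","top"): cv2.imwrite(f"pics/{c}5.png",vision.capture(c)[:,:,::-1])
a=cv2.imread("pics/scene5.png");b=cv2.imread("pics/top5.png")
cv2.imwrite("pics/l.png",np.vstack([cv2.resize(a[145:235,190:310],(480,360),interpolation=2),cv2.resize(b[160:220,200:320],(480,240),interpolation=2)]))
E
```

```text
time: 16.28
tcp_pos: [0.5433, 0.0043, 0.3084]
tool_rot: [3.138, 0.002, -0.792]
force: [0.1, -0.2, -1.3]
opening: 0.0856
gripper_force: 0.0
time: 17.03
tcp_pos: [0.5433, 0.0044, 0.3085]
tool_rot: [3.141, 0.004, 0.165]
force: [0.4, 0.3, -0.1]
opening: 0.0854
gripper_force: 0.0
t 17.03 tcp [0.5433 0.0044 0.3085] rot [3.141 0.004 0.165] shift mm [  1.1  -0.  108.5] roll 0.2 j [ 0.38 -0.11 -0.05 -0.   -1.63  1.36] open 0.0854 F [ 0.4  0.3 -0.1] gf 0.0
```

View pics/l.png

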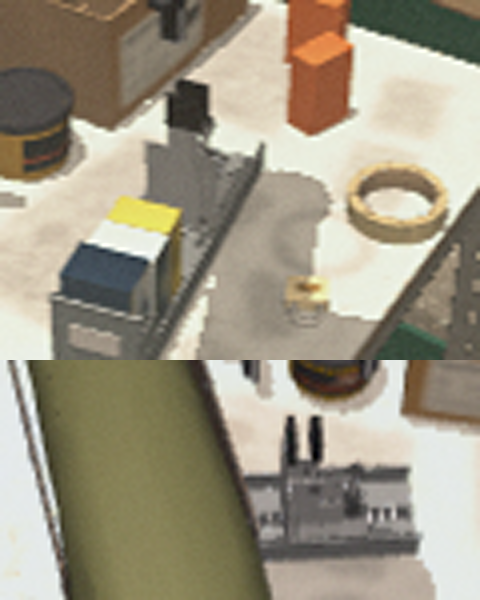

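The yellow box stands in the row beside the white one, at scene crop (147,215). The tab and lever are at top crop (290-317,440), clear and under the gripper. Now I'll squeeze the lever and slide the follower up.

```bash

python3 -m creep '{"translation":[[0.001,0,0.015],[0,0,0.02],[0,0,0.02],[0,0,0.02],[0,0,0.018],[0,0,0.010],[0,0,0.003],[0,0,0]],"roll":[0,0,0,0,0,0,0,0],"grip":[0,0,0,0,0,0,0,0]}' 50
python3 -m creep '{"translation":[[0,0,0],[0,0,0],[0,0,0],[0,0,0],[0,0,0],[0,0,0],[0,0,0],[0,0,0],[0,0,0],[0,0,0]],"roll":[0,0,0,0,0,0,0,0,0,0],"grip":[255,255,255,255,255,255,255,255,255,255]}' 50
python3 -m creep '{"translation":[[0,0,0],[0,0,0],[0,0,0],[0,0,0]],"roll":[0,0,0,0],"grip":[255,255,255,255]}' 50
```

```text
time: 17.8
tcp_pos: [0.5445, 0.0044, 0.2042]
tool_rot: [3.141, 0.001, 0.16]
force: [-0.3, 0.9, 0.5]
opening: 0.0854
gripper_force: 0.0
time: 18.63
tcp_pos: [0.545, 0.0041, 0.2064]
tool_rot: [3.14, -0.001, 0.162]
force: [-2.1, 0.5, 5.2]
opening: 0.0186
gripper_force: 48.4
time: 18.97
tcp_pos: [0.545, 0.0041, 0.2064]
tool_rot: [3.14, -0.001, 0.162]
force: [-2.1, 0.3, 6.0]
opening: 0.0188
gripper_force: 48.4
```

```bash

python3 -m creep '{"translation":[[0,-0.004,0],[0,-0.008,0],[0,-0.008,0],[0,-0.008,0],[0,-0.008,0],[0,-0.008,0],[0,-0.008,0],[0,-0.006,0],[0,-0.004,0],[0,0,0]],"roll":[0,0,0,0,0,0,0,0,0,0],"grip":[255,255,255,255,255,255,255,255,255,255]}' 50
python3 -m creep '{"translation":[[0,-0.003,0],[0,-0.003,0],[0,-0.002,0],[0,0,0]],"roll":[0,0,0,0],"grip":[255,255,255,255]}' 50
python3 -m creep '{"translation":[[0,-0.002,0],[0,-0.002,0],[0,-0.002,0],[0,0,0]],"roll":[0,0,0,0],"grip":[255,255,255,255]}' 50
```

```text
time: 19.8
tcp_pos: [0.5344, 0.0658, 0.2064]
tool_rot: [3.14, 0.0, 0.163]
force: [-5.0, -0.6, 7.2]
opening: 0.0188
gripper_force: 49.3
time: 20.13
tcp_pos: [0.5331, 0.0733, 0.2064]
tool_rot: [3.14, 0.0, 0.162]
force: [-5.6, -0.6, 7.7]
opening: 0.0192
gripper_force: 49.3
time: 20.47
tcp_pos: [0.5321, 0.0791, 0.2064]
tool_rot: [3.14, 0.0, 0.162]
force: [-6.4, -0.9, 7.9]
opening: 0.0188
gripper_force: 49.2
```

```bash

for i in 1; do python3 -m creep '{"translation":[[-0.001,-0.002,0],[0,-0.002,0],[0,0,0]],"roll":[0,0,0],"grip":[255,255,255]}' 50; done
python3 -m creep '{"translation":[[0,-0.002,0],[0,-0.001,0],[0,0,0]],"roll":[0,0,0],"grip":[255,255,255]}' 50
python3 -m creep '{"translation":[[0,-0.002,0],[0,0,0]],"roll":[0,0],"grip":[255,255]}' 50
```

```text
time: 20.72
tcp_pos: [0.5312, 0.0832, 0.2064]
tool_rot: [3.14, -0.002, 0.162]
force: [-2.0, 0.4, 6.9]
opening: 0.0192
gripper_force: 49.6
time: 20.97
tcp_pos: [0.5307, 0.086, 0.2064]
tool_rot: [3.14, -0.002, 0.162]
force: [-1.5, -0.4, 7.1]
opening: 0.0189
gripper_force: 49.2
time: 21.13
tcp_pos: [0.5304, 0.0879, 0.2065]
tool_rot: [3.14, -0.002, 0.162]
force: [-1.7, -0.3, 6.0]
opening: 0.0191
gripper_force: 49.0
```

```bash

python3 -m creep '{"translation":[[0,-0.002,0],[0,-0.002,0],[0,0,0]],"roll":[0,0,0],"grip":[255,255,255]}' 50
python3 -m creep '{"translation":[[0,-0.001,0],[0,-0.001,0],[0,0,0]],"roll":[0,0,0],"grip":[255,255,255]}' 50
python3 -m creep '{"translation":[[0,-0.001,0],[0,0,0]],"roll":[0,0],"grip":[255,255]}' 50
```

```text
time: 21.38
tcp_pos: [0.5297, 0.0918, 0.2064]
tool_rot: [3.14, -0.001, 0.162]
force: [-1.9, 0.0, 5.4]
opening: 0.0189
gripper_force: 49.0
time: 21.63
tcp_pos: [0.5295, 0.0934, 0.2064]
tool_rot: [3.139, -0.001, 0.162]
force: [-0.8, -3.0, 7.5]
opening: 0.0191
gripper_force: 48.6
time: 21.8
tcp_pos: [0.5294, 0.0942, 0.2065]
tool_rot: [3.139, -0.001, 0.162]
force: [-1.0, -4.2, 6.2]
opening: 0.0187
gripper_force: 48.4
```

```bash

python3 -m creep '{"translation":[[0,-0.001,0],[0,0,0]],"roll":[0,0],"grip":[255,255]}' 50
python3 -m creep '{"translation":[[0,-0.001,0],[0,0,0]],"roll":[0,0],"grip":[255,255]}' 50
```

```text
time: 21.97
tcp_pos: [0.5293, 0.0947, 0.2065]
tool_rot: [3.138, -0.001, 0.161]
force: [0.4, -6.0, 5.7]
opening: 0.0192
gripper_force: 49.0
time: 22.13
tcp_pos: [0.5292, 0.0948, 0.2065]
tool_rot: [3.136, -0.001, 0.161]
force: [1.2, -10.0, 4.5]
opening: 0.0186
gripper_force: 48.9
```

```bash

python3 -m creep '{"translation":[[0,0.003,0],[0,0.002,0],[0,0,0],[0,0,0]],"roll":[0,0,0,0],"grip":[255,255,255,255]}' 50
```

```text
time: 22.47
tcp_pos: [0.5298, 0.0917, 0.2064]
tool_rot: [3.14, -0.002, 0.162]
force: [-1.3, -0.7, 5.6]
opening: 0.0185
gripper_force: 53.8
```

```bash

python3 -m creep '{"translation":[[0,0.0006,0],[0,0,0],[0,0,0],[0,0,0],[0,0,0],[0,0,0],[0,0,0]],"roll":[0,0,0,0,0,0,0],"grip":[255,255,255,120,120,120,120]}' 50
python3 go.py .53 .091 .206 .162
```

```text
time: 23.05
tcp_pos: [0.5293, 0.0918, 0.2043]
tool_rot: [-3.141, 0.001, 0.161]
force: [-0.6, 0.0, 0.1]
opening: 0.0453
gripper_force: 0.0
t 23.05 tcp [0.5293 0.0918 0.2043] rot [-3.141e+00  1.000e-03  1.610e-01] shift mm [ 0.6  0.9 -1.7] roll -0.0 j [ 0.55 -0.12 -0.25 -0.   -1.44  1.19] open 0.0453 F [-0.6  0.   0.1] gf 0.0
```

```bash

python3 -m creep '{"translation":[[0,0.006,0],[0,0.005,0],[0,0,0]],"roll":[0,0,0],"grip":[120,120,120]}' 50
python3 -m creep '{"translation":[[0,0.001,0],[0,0.001,0],[0,0,0]],"roll":[0,0,0],"grip":[120,120,120]}' 50
python3 -m creep '{"translation":[[0,0.001,0],[0,0,0]],"roll":[0,0],"grip":[120,120]}' 50
python3 -m creep '{"translation":[[0,0.001,0],[0,0,0]],"roll":[0,0],"grip":[120,120]}' 50
```

```text
time: 23.3
tcp_pos: [0.5313, 0.08, 0.2048]
tool_rot: [3.142, 0.0, 0.161]
force: [0.5, 1.2, -0.0]
opening: 0.045
gripper_force: 0.0
time: 23.55
tcp_pos: [0.5316, 0.0786, 0.2049]
tool_rot: [3.142, 0.0, 0.161]
force: [-0.2, -0.0, -0.3]
opening: 0.0454
gripper_force: 0.0
time: 23.72
tcp_pos: [0.5318, 0.0778, 0.2049]
tool_rot: [3.142, -0.0, 0.162]
force: [-0.1, -0.6, 0.2]
opening: 0.0453
gripper_force: 0.0
time: 23.88
tcp_pos: [0.5319, 0.0769, 0.2049]
tool_rot: [-3.141, -0.0, 0.162]
force: [0.2, 0.4, -0.2]
opening: 0.0451
gripper_force: 0.5
```

```bash

python3 -m creep '{"translation":[[0,0.001,0],[0,0,0]],"roll":[0,0],"grip":[120,120]}' 50
python3 -m creep '{"translation":[[0,0.001,0],[0,0,0]],"roll":[0,0],"grip":[120,120]}' 50
python3 -m creep '{"translation":[[0,0.001,0],[0,0,0]],"roll":[0,0],"grip":[120,120]}' 50
```

```text
time: 24.05
tcp_pos: [0.532, 0.0764, 0.2049]
tool_rot: [-3.14, -0.0, 0.162]
force: [-1.9, 4.7, 0.6]
opening: 0.045
gripper_force: 2.4
time: 24.22
tcp_pos: [0.5321, 0.0761, 0.2049]
tool_rot: [-3.139, -0.0, 0.163]
force: [-2.6, 6.9, 1.4]
opening: 0.0453
gripper_force: 3.9
time: 24.38
tcp_pos: [0.5321, 0.0758, 0.2048]
tool_rot: [-3.138, -0.0, 0.163]
force: [-4.4, 9.7, 1.4]
opening: 0.045
gripper_force: 5.4
```

```bash

python3 -m creep '{"translation":[[0,-0.006,0],[0,-0.008,0],[0,0,0]],"roll":[0,0,0],"grip":[120,120,120]}' 50
python3 -m creep '{"translation":[[0,-0.001,0],[0,0,0]],"roll":[0,0],"grip":[120,120]}' 50
python3 -m creep '{"translation":[[0,-0.001,0],[0,0,0]],"roll":[0,0],"grip":[120,120]}' 50
python3 -m creep '{"translation":[[0,-0.001,0],[0,0,0]],"roll":[0,0],"grip":[120,120]}' 50
python3 -m creep '{"translation":[[0,-0.001,0],[0,0,0]],"roll":[0,0],"grip":[120,120]}' 50
```

```text
time: 24.63
tcp_pos: [0.53, 0.0883, 0.2049]
tool_rot: [3.141, 0.0, 0.162]
force: [0.9, -0.2, 0.0]
opening: 0.0452
gripper_force: 0.0
time: 24.8
tcp_pos: [0.53, 0.0885, 0.2049]
tool_rot: [3.141, 0.0, 0.162]
force: [0.3, -0.6, -0.1]
opening: 0.0453
gripper_force: 0.0
time: 24.97
tcp_pos: [0.5298, 0.0894, 0.2049]
tool_rot: [3.141, 0.0, 0.161]
force: [0.4, -0.7, 0.6]
opening: 0.0452
gripper_force: 0.0
time: 25.13
tcp_pos: [0.5297, 0.0905, 0.2049]
tool_rot: [3.141, 0.0, 0.161]
force: [0.2, -0.2, 1.5]
opening: 0.0457
gripper_force: 0.0
time: 25.3
tcp_pos: [0.5295, 0.0916, 0.2049]
tool_rot: [3.141, 0.0, 0.161]
force: [0.4, -0.4, -0.1]
opening: 0.0456
gripper_force: 0.1
```

```bash

python3 -m creep '{"translation":[[0,0.006,0],[0,0,0],[0,0,-0.02],[0,0,-0.03],[0,0,-0.04],[0,0,-0.03],[0,0,-0.01],[0,0,0]],"roll":[0,0,0,0,0,0,0,0],"grip":[120,120,120,120,120,120,120,120]}' 50
python3 -m creep '{"translation":[[-0.03,0,0],[-0.04,0,0],[-0.04,0,0],[-0.03,0,0],[0,0,0],[0,0,0]],"roll":[0,0,0,0,0,0],"grip":[0,0,0,0,0,0]}' 50
python3 - <<'E'
from f2 import *
from station import vision,spotter
q0=p.copy()
for c in("scene","top"):
    im=vision.capture(c);cv2.imwrite(f"pics/{c}6.png",im[:,:,::-1])
    hsv=cv2.cvtColor(im,cv2.COLOR_RGB2HSV)
    m=((hsv[...,0]>18)&(hsv[...,0]<42)&(hsv[...,1]>110)).astype(np.uint8)
    L=np.array([[x,y,z] for x in(-.032,.026) for y in(.045,.08) for z in(.016,.106)])
    h=proj(c,place(p,L));lo,hi=h.min(0).round(1),h.max(0).round(1)
    T=proj(c,place(p,L[L[:,2]>.1]))
    w=m.copy();a,b=(lo-6).astype(int),(hi+6).astype(int);w[:a[1]]=0;w[b[1]:]=0;w[:,:a[0]]=0;w[:,b[0]:]=0
    n,l,st,ce=cv2.connectedComponentsWithStats(w);print(c,'pred top quad',T.round(1).tolist(),'bbox',lo,hi,'comps',[(s.tolist(),cc.round(1).tolist()) for s,cc in zip(st[1:],ce[1:]) if s[4]>8])
    for t in('tab','lever_pad','follower','screw_box_1_mid'):print(t,[(np.round(d["bbox"],1).tolist(),round(d["confidence"],2)) for d in spotter.boxes_of(c,t)][:4])
    print('pred tab front',proj(c,place(p,[[-.021,.0415,.166],[.015,.0415,.166],[-.021,.0415,.13],[.015,.0415,.13]])).round(1).tolist())
E
```

```text
time: 25.97
tcp_pos: [0.5312, 0.0855, 0.3389]
tool_rot: [-3.14, -0.006, 0.161]
force: [-0.2, -0.0, -0.1]
opening: 0.0451
gripper_force: 0.0
time: 26.47
tcp_pos: [0.3913, 0.063, 0.3349]
tool_rot: [-3.14, -0.002, 0.163]
force: [0.7, -1.0, -0.5]
opening: 0.0851
gripper_force: 0.0
scene pred top quad [[234.9, 198.4], [231.2, 204.4], [219.7, 194.5], [215.8, 200.3]] bbox [215.8 194.5] [234.9 223.4] comps [([217, 195, 18, 13, 96], [225.9, 199.4])]
tab [([219.3, 177.8, 239.4, 214.8], 0.68), ([274.9, 187.0, 301.2, 208.3], 0.2)]
lever_pad [([227.5, 178.7, 232.4, 184.0], 0.49)]
follower [([216.2, 178.1, 237.7, 213.7], 0.55), ([203.1, 176.4, 252.5, 242.9], 0.44), ([157.0, 240.1, 177.2, 262.2], 0.34)]
screw_box_1_mid [([217.8, 191.2, 236.7, 220.1], 0.49), ([260.3, 153.6, 275.3, 178.1], 0.46)]
pred tab front [[232.4, 183.7], [222.8, 181.3], [232.4, 191.8], [222.9, 189.4]]
top pred top quad [[247.9, 194.4], [238.3, 194.8], [247.4, 181.3], [238.0, 181.6]] bbox [238.  181.3] [248.4 207.3] comps [([239, 187, 10, 19, 156], [243.9, 197.1])]
tab [([248.2, 188.3, 272.9, 206.6], 0.77)]
lever_pad []
follower [([248.3, 188.4, 267.8, 204.4], 0.6), ([240.0, 188.6, 248.7, 205.9], 0.55), ([255.6, 228.9, 272.4, 237.1], 0.24)]
screw_box_1_mid [([324.6, 193.5, 342.0, 216.0], 0.85), ([350.8, 185.5, 365.1, 210.2], 0.81), ([239.7, 185.5, 246.6, 205.5], 0.69)]
pred tab front [[248.5, 182.5], [248.2, 174.2], [248.7, 188.2], [248.3, 179.9]]
```

```bash

python3 -m creep '{"translation":[[0,0.03,0],[0,0.04,0],[0,0.04,0],[0,0.04,0],[0,0.04,0],[0,0.04,0],[0,0.03,0],[0,0.02,0],[0,0,0]],"roll":[0,0,0,0,0,0,0,0,0],"grip":[0,0,0,0,0,0,0,0,0]}' 50
python3 - <<'E'
from f2 import *
from station import vision
cv2.imwrite("pics/top7.png",vision.capture("top")[:,:,::-1])
for f,y0 in(("top0",.058),("top7",.0415)):
    g=cv2.imread(f"pics/{f}.png").max(2)
    for x in(.010,.003):
      u=proj('top',place(p,[[x,y0,.163]]))[0]
      r=int(round(u[1]));c=int(round(u[0]));print(f,u.round(1),g[r,c-6:c+14].tolist())
E
```

```text
time: 27.72
tcp_pos: [0.4374, -0.2163, 0.3337]
tool_rot: [3.142, 0.003, 0.157]
force: [0.0, 0.4, -0.4]
opening: 0.085
gripper_force: 0.0
top0 [243.6 176. ] [210, 207, 202, 204, 198, 146, 39, 95, 189, 36, 56, 124, 204, 211, 213, 206, 203, 201, 199, 196]
top0 [243.6 177.6] [205, 204, 206, 203, 193, 147, 42, 89, 180, 38, 39, 58, 139, 215, 212, 212, 210, 205, 198, 199]
top7 [248.2 175.8] [217, 219, 221, 221, 218, 211, 150, 40, 107, 226, 226, 214, 113, 53, 95, 61, 62, 131, 200, 94]
top7 [248.3 177.4] [217, 216, 221, 222, 219, 211, 118, 37, 106, 224, 224, 214, 112, 55, 101, 52, 77, 158, 190, 78]
```

The pixel profile shows the lever pad back at its full let-go distance: 31 mm overall, with a 13 mm gap to the tab. The follower held against about 10 N, and the box's top matches its predicted place in the row. I'm handing in.

```bash
python3 -c "
from station import order;print(order.sign_off())"
```

```text
the job is handed in; nothing more can be done
None
```

I handed the job in at about 28 s of the 61 s: the yellow box stands in the row, and the follower is up against the row and locked (held about 10 N), by my measurements in the 0.036 notch; no verdict came back.

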